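# Put the washstand things back on their own mats

### The arm

A 7-joint arm with a two-finger parallel gripper is mounted at the origin on the work surface. World frame = base frame: x ahead of the robot, y to its left, z up, the work surface at z = 0. Lengths are in m, angles in rad, forces in N, time in s.
With the tool pointing down it reaches from about 0.4 to 0.875 m from the base axis. Payload 6.5 kg.
Tool frame: the origin (TCP) lies at the very end of the fingers, on their centre line; the grasp point (between the pads) lies 19 mm behind it (bot.tcp_to_grasp is the z of the grasp point in the tool frame, in m); z points along the fingers, x is the direction in which the jaws open and shut, and the axes are right-handed (so a half turn about z gives the same grasp; the last joint's range is limited). The gripper opens to 88 mm and grips with 3 to 60 N. Pads are 18 mm wide; open, the fingers measure 123 mm over their backs; the gripper's body (75 mm by 187 mm) begins 45 mm behind the grasp point.
Start: joints at [-1.236, 0.536, -0.004, 1.538, 0.003, 1.067, -0.071], TCP at [0.254, 0.598, 0.239] pointing down, gripper open.
Joint ranges: [-2.7, 2.7], [-0.37, 2.16], [-1.27, 1.26], [0.24, 2.4], [-1.31, 4.45], [0.19, 1.91], [-2.76, 2.76]. Speed limits (rad/s): [2.39, 2.39, 3.14, 3.14, 3.14, 3.14, 3.14].

### API

Orientations are given as [roll, pitch, yaw] about the fixed x, y, z axes, in that order (R = Rz(yaw) Ry(pitch) Rx(roll)).
In Python, from rig import bot, cams gives the robot as it stands.
- The arm moves only by the tool arm_command, never from a script. Its argument "commands" is a list that holds one entry, the list of rows, each a list of 5 numbers: the shift along the tool's x, y, z in cm, then the turn about the tool's z in degrees, then the finger opening in cm, from 0 to 8.81. In form: [[[dx, dy, dz, spin, hand], ...]]. A call has 1 to 8 rows; each row is the pose to reach, as a shift and turn from the pose commanded when the call began, along the tool's axes at that moment; what a row does not reach only later rows make up. A row lasts 1/10 s, in which the tool goes at most 50 mm and 8.59 degrees, less where a joint would pass 70% of its speed; a pose out of reach is approached as far as the arm can. A call with a gripper value outside its range is refused whole. The fingers move at their own pace and stop on an object; "force" is the grip in N (left out, the last holds). Time passes only in rows, so rows that repeat a pose let the fingers close. It gives the time, the measured TCP pose, the force and the opening at its end, in the units of the state.
- bot.observe(): the state, without advancing time (a new reading comes with each control period).
- cams.read_camera(name): name is "side" or "top" or "wrist"; returns a dict with "image" (384x512x3 uint8, blue, green, red), "depth" (384x512 float32, m along the optical axis (not along the pixel's ray), 0 where there is no reading), "intrinsics" (3x3 intrinsics, pixels), "dist_coeffs" ([k1, k2, p1, p2, k3] as OpenCV has them; the pictures are not rectified), "position" and "rotation" of the camera in the world; the wrist camera has in their place "mount" (4x4, takes a point from camera to tool coordinates, whose origin is the TCP and whose axes are the tool frame's). Camera axes: x right, y up, looking along -z (the intrinsics and any distortion apply to the point x, -y, -z); pixel columns grow to the right and rows downward; lengths in m; the calibration is good to about 2 mm. A picture is of the moment at which its call begins: read the wrist's pose just before it.
- bot.job_done(): hands the job in, once; it reports no verdict.
The state is a dict: "t": time; "joints": joint angles; "joint_vel": joint speeds; "joint_efforts": joint torques, N m; "eef_pos": TCP position; "tool_rot": TCP orientation; "wrist_force": force on the tool from outside, world axes, zero at the start; "ft_torque": the same for the moment, N m; "finger_gap": finger opening in m.
Only numpy, scipy, OpenCV 4.12 (cv2) and the standard library are available. Lean on these libraries where they do the work, as an engineer would, in place of code of your own. Each camera call takes 0.05 s, during which the arm holds its last target.

### The job

The things on the washstand mats have been mixed up: move the amber dropper bottle to the round cork mat, the wire soap cage to the round green mat, the terracotta-orange lidded box to the square white mat and the black comb to the square blue mat, each standing or lying flat as it is now and centred on its mat to within about a centimetre. The square dark wood mat is free for parking a thing on the way and must be empty again at the end. Set the glass bottle and the ceramic box down rather than dropping them, and leave the white toothbrush cup standing where it is.

Things in the scene. Friction and masses are not known exactly. Their poses are not given: they have to be found in the camera images.
- bottle_center (a point): Compact amber glass dropper bottle with black cap and rubber bulb, one rigid piece, upright, 78 mm tall in all: glass body 35 mm diameter from the foot to 45 mm up, tapering above to a cap of 23 mm diameter (54 to 66 mm up) and a bulb of 14 mm. About 70 g. This point lies on its axis 39 mm above its foot; z up.
- cage_center (a point): Stainless wire soap cage with a cream soap bar inside, one rigid piece: 84 mm along its x, 52 mm along its y, 38 mm tall; grasp it across y from above. About 160 g. This point is its centre, 19 mm above its underside; z up.
- box_center (a point): Small square ceramic box glazed terracotta orange, lid fixed on (one rigid piece): 56 by 56 mm along its x and y, 50 mm tall, plus a lid knob 16 mm wide and 11 mm high on top. About 200 g. This point is on its axis 25 mm above its underside; z up.
- comb_center (a point): Black plastic wide-toothed comb lying flat: 100 mm along its x, 42 mm along its y (spine on the +y side, teeth towards -y), 12 mm thick; grasp it across y from above. About 60 g. This point is its centre, 6 mm above its underside; z up.
- cork_mat: Round tan cork mat, home of the dropper bottle, 100 mm across and 5 mm thick, fixed to the counter. Origin: centre of its underside (its top is 5 mm higher), z up.
- green_mat: Round green plastic mat, home of the soap cage, 100 mm across and 5 mm thick, fixed to the counter. Origin: centre of its underside (its top is 5 mm higher), z up.
- marble_mat: Square white stone mat, home of the lidded box, 100 mm across and 5 mm thick, fixed to the counter. Origin: centre of its underside (its top is 5 mm higher), z up.
- blue_mat: Square blue plastic mat, home of the comb, 100 mm across and 5 mm thick, fixed to the counter. Origin: centre of its underside (its top is 5 mm higher), z up.
- wood_mat: Square dark wood mat (the free spot, empty at the start), 100 mm across and 5 mm thick, fixed to the counter. Origin: centre of its underside (its top is 5 mm higher), z up.
- cup_center (a point): White ceramic toothbrush cup standing loose on the counter among the mats, a bystander: 68 mm diameter, 92 mm tall, two brushes in it reach 152 mm. This point is on its axis 46 mm above the counter.
Things that resemble listed ones, but are neither listed nor needed, are in the scene too. What is shaped like the part that bears cage_center but yellow is not meant.

How it is judged:
By the outcome, as a careful person would: the job done as asked, in the order asked, and still so for the second after the job is handed in, with the robot touching nothing.
It also fails if it takes over 144 s, if anything falls off the work surface, if the arm or the gripper's body presses on something with over 40 N, if the wrist force passes 120 N, or if a joint passes its speed limit or range.

## Working session

There is one attempt and no reset: what is moved stays moved. The work goes in short steps, Python scripts to look and compute and a tool call to move; the robot and the scene stay as the last step left them, time stands still between calls to the robot, and variables do not carry over. Pictures are saved under pics/ and viewed, and the job is handed in when it is done.

Besides the shell and the picture viewer there is one more tool, called after ">>>" as name([rows], argument=value, ...), one row to a line, values as JSON. arm_command: Moves the arm, as the interface text tells. Its arguments: {"type":"object","properties":{"commands":{"type":"array"},"force":{"type":"number"}},"required":["commands"]}

```bash
ls; mkdir -p pics; python3 - <<'E'
from rig import bot,cams
import cv2,numpy as np
s=bot.observe(); print({k:np.round(v,3).tolist() for k,v in s.items()}, bot.tcp_to_grasp)
for n in ["top","side","wrist"]:
    c=cams.read_camera(n); cv2.imwrite(f"pics/{n}0.png",c["image"]); np.savez(f"{n}0.npz",**c)
    print(n,{k:np.round(v,3).tolist() for k,v in c.items() if k not in("image","depth")})
E
```

```text
pics
{'t': 0.0, 'joints': [-1.236, 0.537, -0.004, 1.539, 0.003, 1.067, -0.071], 'joint_vel': [-0.003, 0.001, 0.002, 0.002, -0.001, 0.001, 0.002], 'joint_efforts': [0.0, -57.098, 0.991, -25.16, -0.056, 0.018, 0.0], 'eef_pos': [0.253, 0.598, 0.238], 'tool_rot': [3.141, 0.002, 1.17], 'wrist_force': [0.176, -0.131, -0.086], 'ft_torque': [-0.007, 0.024, -0.062], 'finger_gap': 0.088} -0.0187
top {'intrinsics': [[433.943, 0.0, 263.466], [0.0, 433.943, 190.727], [0.0, 0.0, 1.0]], 'dist_coeffs': [-0.032, 0.0, 0.0, 0.0, 0.0], 'position': [0.322, 0.042, 1.325], 'rotation': [0.092, 0.027, -1.594]}
side {'intrinsics': [[368.371, 0.0, 252.621], [0.0, 368.371, 189.111], [0.0, 0.0, 1.0]], 'dist_coeffs': [-0.032, 0.0, 0.0, 0.0, 0.0], 'position': [-0.047, -0.698, 0.548], 'rotation': [1.066, -0.004, -0.55]}
wrist {'intrinsics': [[321.586, 0.0, 258.337], [0.0, 321.586, 192.208], [0.0, 0.0, 1.0]], 'dist_coeffs': [-0.07, 0.0, 0.0, 0.0, 0.0], 'mount': [[1.0, 0.0, -0.0, -0.002], [0.0, -0.965, -0.263, -0.067], [-0.0, 0.263, -0.965, -0.146], [0.0, 0.0, 0.0, 1.0]]}
```

View pics/top0.png

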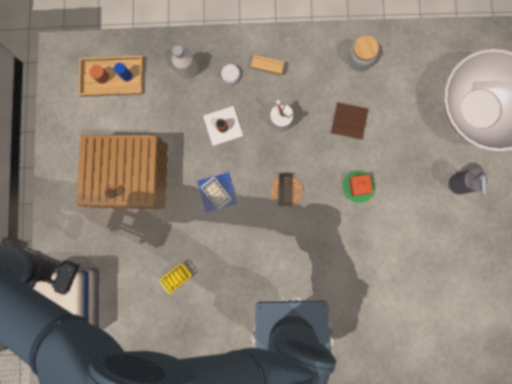

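View pics/side0.png

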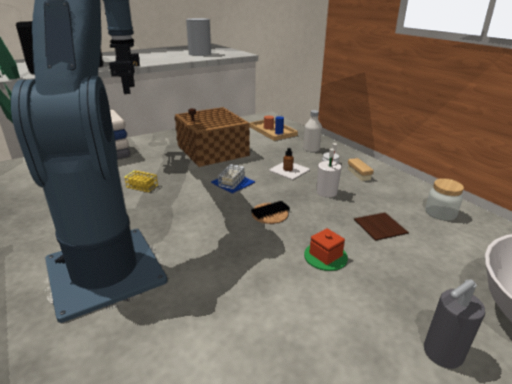

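View pics/wrist0.png

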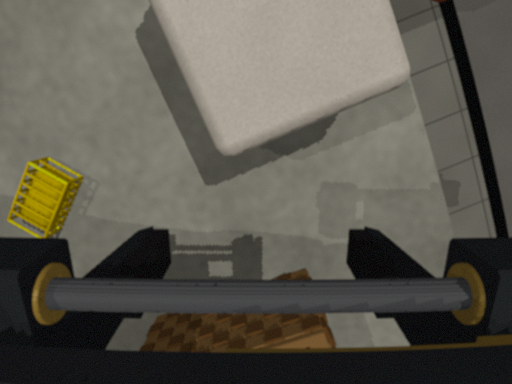

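```bash
cat > h.py <<'E'
import numpy as np,cv2
from scipy.spatial.transform import Rotation as R
def cam_T(c,state=None):
    if "mount" in c:
        T=np.eye(4);T[:3,:3]=R.from_euler('xyz',state['tool_rot']).as_matrix();T[:3,3]=state['eef_pos'];return T@c['mount']
    T=np.eye(4);r=np.array(c['rotation'])
    T[:3,:3]=r if r.shape==(3,3) else R.from_euler('xyz',r).as_matrix();T[:3,3]=c['position'];return T
def rays(c,uv):
    p=cv2.undistortPoints(np.array(uv,float).reshape(-1,1,2),c['intrinsics'],c['dist_coeffs'])[:,0]
    return np.c_[p[:,0],-p[:,1],-np.ones(len(p))]
def at_z(c,uv,z,state=None):
    T=cam_T(c,state);d=rays(c,uv)@T[:3,:3].T;o=T[:3,3]
    return o+d*((np.asarray(z)-o[2])/d[:,2])[:,None]
def cloud(c,state=None):
    h,w=c['depth'].shape;v,u=np.mgrid[:h,:w]
    d=rays(c,np.c_[u.ravel(),v.ravel()])*c['depth'].ravel()[:,None]
    T=cam_T(c,state);P=d@T[:3,:3].T+T[:3,3];P[c['depth'].ravel()==0]=np.nan
    return P.reshape(h,w,3)
def proj(c,P,state=None):
    T=np.linalg.inv(cam_T(c,state));q=np.atleast_2d(P)@T[:3,:3].T+T[:3,3]
    q=q*[1,-1,-1]
    return cv2.projectPoints(q,np.zeros(3),np.zeros(3),c['intrinsics'],c['dist_coeffs'])[0][:,0]
E
python3 - <<'E'
import numpy as np,cv2
from h import *
c=dict(np.load('top0.npz'))
im=c['image'][85:225,190:390]; cv2.imwrite('pics/top0_crop.png',cv2.resize(im,None,fx=4,fy=4,interpolation=cv2.INTER_CUBIC))
P=cloud(c)
for n,(u,v) in dict(table=(250,240),bottle=(222,125),cage=(215,192),comb=(285,190),box=(361,185),cup=(282,116),wood=(350,121),cork=(272,190),blue=(208,205),green=(348,195),marble=(212,138)).items():
    print(n,np.round(P[v,u],4))
E
```

```text
table [0.2956 0.1195 0.0008]
bottle [0.6357 0.1909 0.0737]
cage [0.4407 0.2182 0.0448]
comb [0.4448 0.0093 0.0064]
box [ 0.4486 -0.2112  0.061 ]
cup [0.6537 0.0139 0.0871]
wood [ 0.6545 -0.1981  0.0019]
cork [0.4458 0.0489 0.0067]
blue [0.4051 0.246  0.0029]
green [ 0.4247 -0.1817  0.0047]
marble [0.6137 0.2314 0.0008]
```

View pics/top0_crop.png

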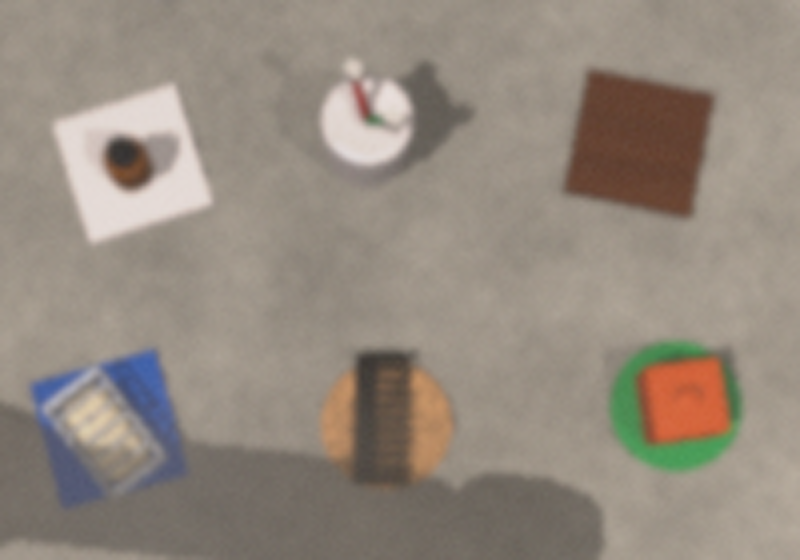

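```bash
python3 - <<'E'
import numpy as np,cv2
from h import *
c=dict(np.load('top0.npz'))
f=lambda L:(np.array(L,float)+.5)/4-.5+[190,85]
def sq(n,L,z):
    P=at_z(c,f(L),z)[:,:2]; e=np.roll(P,-1,0)-P
    print(n,'ctr',P.mean(0).round(4),'sides',np.linalg.norm(e,axis=1).round(4),'ang',np.degrees(np.arctan2(e[:,1],e[:,0])).round(1))
sq('marble',[(53,124),(176,84),(213,204),(92,243)],.005)
sq('blue',[(31,384),(156,349),(187,473),(64,507)],.005)
sq('wood',[(588,70),(714,94),(691,216),(565,191)],.005)
sq('cage',[(97,365),(163,455),(120,495),(42,405)],.043)
sq('comb',[(354,351),(414,353),(411,487),(352,484)],.017)
sq('box',[(640,370),(723,357),(731,434),(651,445)],.055)
for n,ctr,r,z in [('cork',(388,423),66,.005),('green',(676,406),66,.005),('bottlebulb',(122,152),9,.083),('cup',(366,120),46,.092)]:
    L=[ctr,(ctr[0]-r,ctr[1]),(ctr[0]+r,ctr[1]),(ctr[0],ctr[1]-r),(ctr[0],ctr[1]+r)]
    P=at_z(c,f(L),z); print(n,P[0].round(4),np.linalg.norm(P[1]-P[2]).round(4))
hsv=cv2.cvtColor(c['image'],cv2.COLOR_BGR2HSV)
g=((hsv[...,0]>50)&(hsv[...,0]<75)&(hsv[...,1]>110)).astype(np.uint8)
cn=max(cv2.findContours(g,0,2)[0],key=cv2.contourArea);h=cv2.convexHull(cn);e=cv2.fitEllipse(h);print('green ell',e,at_z(c,[e[0]],.005).round(4))
g=((hsv[...,0]>5)&(hsv[...,0]<18)&(hsv[...,1]>100)).astype(np.uint8);g[:, :262]=0;g[:,312:]=0;g[:170]=0;g[212:]=0
cn=max(cv2.findContours(g,0,2)[0],key=cv2.contourArea)
cn=np.vstack([k for k in cv2.findContours(g,0,2)[0]]);h=cv2.convexHull(cn);(q,r)=cv2.minEnclosingCircle(h);print('cork',q,r,at_z(c,[q],.005).round(4))
E
```

```text
marble ctr [0.6513 0.1961] sides [0.1009 0.0999 0.0984 0.0996] ang [ -73.4 -164.2  106.4   17.2]
blue ctr [0.4453 0.2175] sides [0.0999 0.0986 0.0975 0.0983] ang [ -75.8 -167.   104.    14.4]
wood ctr [ 0.6562 -0.1961] sides [0.099  0.098  0.0985 0.0975] ang [-102.8  166.9   76.9  -12.8]
cage ctr [0.4405 0.2155] sides [0.0839 0.0435 0.0895 0.0507] ang [-144.9  131.7   39.9  -55.2]
comb ctr [0.446  0.0085] sides [0.0455 0.1018 0.0445 0.1011] ang [-93.5 177.   85.6  -2.4]
box ctr [ 0.4492 -0.2129] sides [0.0617 0.0569 0.059  0.0557] ang [ -82.6 -176.8   96.4    5.9]
cork [0.4436 0.0043 0.005 ] 0.1006
green [ 0.4509 -0.215   0.005 ] 0.1002
bottlebulb [0.6407 0.1952 0.083 ] 0.0132
cup [0.6566 0.0164 0.092 ] 0.0667
green ell ((358.52490234375, 186.21388244628906), (29.682048797607422, 29.78354835510254), 152.90223693847656) [[ 0.4507 -0.2147  0.005 ]]
cork (286.3360595703125, 190.51638793945312) 15.734129905700684 [[0.4432 0.0052 0.005 ]]
```

```bash
cat > mv.py <<'E'
import sys,numpy as np
from rig import bot
from h import R
def mv(x,y,z,yaw):
    s=bot.observe();Rt=R.from_euler('xyz',s['tool_rot']).as_matrix()
    d=Rt.T@(np.array([x,y,z])-s['eef_pos'])*100
    yw=np.degrees(s['tool_rot'][2]); sp=(yw-yaw+180)%360-180
    print('t',round(s['t'],2),'at',s['eef_pos'].round(4),'yaw',round(yw,1),'gap',round(float(s['finger_gap']),4),'F',np.round(s['wrist_force'],1),'tilt',np.degrees(s['tool_rot'][:2]).round(2))
    print('-> shift cm',d.round(2),'spin',round(sp,1),'dist mm',round(np.linalg.norm(d)*10))
if __name__=='__main__':
    mv(*map(float,sys.argv[1:5]))
E
python3 mv.py 0.446 0.0085 0.22 87
```

```text
t 0.15 at [0.2534 0.5981 0.2381] yaw 67.0 gap 0.0878 F [-0.3 -0.2  0.1] tilt [1.8e+02 7.0e-02]
-> shift cm [-46.77  40.73   1.87] spin -20.0 dist mm 620
```

>>> arm_command([
  [[-23.4, 20.4, 0.9, -10, 8.8], [-23.4, 20.4, 0.9, -10, 8.8], [-23.4, 20.4, 0.9, -10, 8.8], [-23.4, 20.4, 0.9, -10, 8.8], [-23.4, 20.4, 0.9, -10, 8.8], [-46.8, 40.7, 1.9, -20, 8.8], [-46.8, 40.7, 1.9, -20, 8.8], [-46.8, 40.7, 1.9, -20, 8.8]],
], force=15)

```text
t: 0.95
eef_pos: [0.3768, 0.22, 0.2268]
tool_rot: [3.141, -0.0, 1.521]
wrist_force: [1.1, -0.1, -0.8]
finger_gap: 0.0879
```

```bash
python3 mv.py 0.446 0.0085 0.22 87
```

```text
t 0.95 at [0.3768 0.22   0.2268] yaw 87.1 gap 0.0879 F [ 1.1 -0.1 -0.8] tilt [ 1.7999e+02 -1.0000e-02]
-> shift cm [-20.78   7.97   0.68] spin 0.1 dist mm 223
```

>>> arm_command([
  [[-20.5, 7.8, 0.7, 0, 8.8], [-20.5, 7.8, 0.7, 0, 8.8], [-20.5, 7.8, 0.7, 0, 8.8], [-20.5, 7.8, 0.7, 0, 8.8], [-20.5, 7.8, 0.7, 0, 8.8], [-20.5, 7.8, 0.7, 0, 8.8], [-20.5, 7.8, 0.7, 0, 8.8]],
])

```text
t: 1.65
eef_pos: [0.4437, 0.0136, 0.2197]
tool_rot: [-3.141, -0.0, 1.519]
wrist_force: [-0.9, 0.4, -0.0]
finger_gap: 0.0879
```

```bash
cat > look.py <<'E'
import sys,numpy as np,cv2
from rig import bot,cams
from h import *
cam,name=sys.argv[1:3]
s=bot.observe();c=cams.read_camera(cam)
np.savez(name+'.npz',eef_pos=s['eef_pos'],tool_rot=s['tool_rot'],**c)
im=c['image']
if len(sys.argv)>3:
    u0,v0,u1,v1,k=map(int,sys.argv[3:]);im=cv2.resize(im[v0:v1,u0:u1],None,fx=k,fy=k,interpolation=cv2.INTER_CUBIC)
cv2.imwrite(f'pics/{name}.png',im)
E
python3 look.py wrist w1; python3 look.py top t1 190 85 390 225 4;  python3 mv.py 0.446 0.0085 0.22 87
```

```text
t 1.75 at [0.4436 0.0147 0.2197] yaw 87.2 gap 0.0878 F [0.  0.1 0.4] tilt [-1.7997e+02 -3.0000e-02]
-> shift cm [-0.6   0.27 -0.03] spin 0.2 dist mm 7
```

View pics/w1.png

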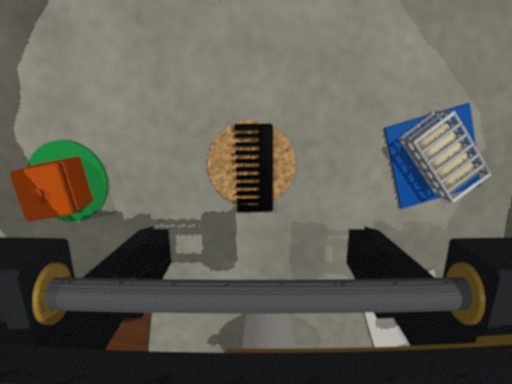

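```bash
python3 - <<'E'
import numpy as np,cv2
from h import *
c=dict(np.load('w1.npz'));s=c
g=lambda L,z:at_z(c,L,z,s)[:,:2]
P=g([(235,125),(273,124),(273,211),(237,212)],.017);print('comb',P.mean(0).round(4),np.linalg.norm(P-np.roll(P,1,0),axis=1).round(4),P.round(4).tolist())
P=g([(251,165)],.005);print('cork',P.round(4))
P=g([(384,127),(470,103),(493,187),(400,208)],.005);print('blue',P.mean(0).round(4),np.linalg.norm(P-np.roll(P,1,0),axis=1).round(4))
hsv=cv2.cvtColor(c['image'],cv2.COLOR_BGR2HSV)
m=((hsv[...,0]>8)&(hsv[...,0]<22)&(hsv[...,1]>90)).astype(np.uint8);m[:110]=0;m[215:]=0;m[:,:200]=0;m[:,305:]=0
ys,xs=np.nonzero(m);P=g(np.c_[xs,ys],.005).astype(np.float32);(q,r)=cv2.minEnclosingCircle(P);print('cork',q,r)
m=((hsv[...,0]>50)&(hsv[...,0]<75)&(hsv[...,1]>110)).astype(np.uint8)
ys,xs=np.nonzero(m);P=g(np.c_[xs,ys],.005).astype(np.float32);(q,r)=cv2.minEnclosingCircle(P);print('green',q,r)
E
```

```text
comb [0.4446 0.0079] [0.0979 0.0406 0.0977 0.0412] [[0.3952, -0.0102], [0.3963, 0.0304], [0.4939, 0.0264], [0.493, -0.0148]]
cork [[0.4416 0.004 ]]
blue [0.4434 0.2203] [0.0995 0.1012 0.1075 0.1169]
cork (0.44427037239074707, 0.0052349381148815155) 0.05309264361858368
green (0.6713095307350159, -0.04621376469731331) 0.32898327708244324
```

>>> arm_command([
  [[-0.6, 0.1, 5, 0, 8.8], [-0.6, 0.1, 9, 0, 8.8], [-0.6, 0.1, 13, 0, 8.8], [-0.6, 0.1, 16, 0, 8.8], [-0.6, 0.1, 17, 0, 8.8], [-0.6, 0.1, 17, 0, 8.8], [-0.6, 0.1, 17, 0, 8.8]],
])

```text
t: 2.45
eef_pos: [0.4454, 0.0078, 0.0509]
tool_rot: [3.14, -0.001, 1.52]
wrist_force: [-0.3, 0.1, 0.2]
finger_gap: 0.088
```

```bash
python3 mv.py 0.445 0.008 0.0075 87.3
```

```text
t 2.45 at [0.4454 0.0078 0.0509] yaw 87.1 gap 0.088 F [-0.3  0.1  0.2] tilt [ 1.7992e+02 -3.0000e-02]
-> shift cm [ 0.02 -0.05  4.34] spin -0.2 dist mm 43
```

>>> arm_command([
  [[0, 0, 2, 0, 8.8], [0, 0, 3.5, 0, 8.8], [0, 0, 4, 0, 8.8], [0, 0, 4.3, 0, 8.8], [0, 0, 4.3, 0, 8.8], [0, 0, 4.3, 0, 4], [0, 0, 4.3, 0, 3], [0, 0, 4.3, 0, 3]],
], force=15)

```text
t: 3.25
eef_pos: [0.4449, 0.0072, 0.0072]
tool_rot: [3.141, -0.0, 1.519]
wrist_force: [-0.2, -0.5, 0.6]
finger_gap: 0.066
```

>>> arm_command([
  [[0, 0, 0, 0, 3], [0, 0, 0, 0, 3], [0, 0, 0, 0, 3]],
])

```text
t: 3.55
eef_pos: [0.4447, 0.0072, 0.0069]
tool_rot: [3.142, -0.0, 1.519]
wrist_force: [0.3, 0.9, 0.2]
finger_gap: 0.0422
```

>>> arm_command([
  [[0, 0, -1, 0, 3], [0, 0, -3, 0, 3], [0, 0, -6, 0, 3], [0, 0, -10, 0, 3], [0, 0, -14, 0, 3], [0, 0, -18, 0, 3], [0, 0, -20, 0, 3], [0, 0, -20, 0, 3]],
])

```text
t: 4.35
eef_pos: [0.4463, 0.0073, 0.21]
tool_rot: [3.136, -0.002, 1.519]
wrist_force: [0.0, -0.4, -0.9]
finger_gap: 0.0419
```

```bash
python3 mv.py 0.656 -0.196 0.21 77
```

```text
t 4.35 at [0.4463 0.0073 0.21  ] yaw 87.0 gap 0.0419 F [ 0.  -0.4 -0.9] tilt [ 1.7966e+02 -1.0000e-01]
-> shift cm [-19.21  21.99   0.1 ] spin 10.0 dist mm 292
```

>>> arm_command([
  [[-2, 2.3, 0, 3, 3], [-5, 5.7, 0, 6, 3], [-8.5, 9.7, 0, 10, 3], [-12, 13.7, 0, 10, 3], [-15.5, 17.7, 0, 10, 3], [-18, 20.6, 0, 10, 3], [-19.2, 22, 0, 10, 3], [-19.2, 22, 0, 10, 3]],
])

```text
t: 5.15
eef_pos: [0.6543, -0.1988, 0.2047]
tool_rot: [-3.14, 0.002, 1.342]
wrist_force: [-0.3, -0.3, -0.4]
finger_gap: 0.0419
```

```bash
python3 mv.py 0.656 -0.196 0.010 77
```

```text
t 5.15 at [ 0.6543 -0.1988  0.2047] yaw 76.9 gap 0.0419 F [-0.3 -0.3 -0.4] tilt [-1.799e+02  1.000e-01]
-> shift cm [ 0.34  0.13 19.47] spin -0.1 dist mm 195
```

>>> arm_command([
  [[0.2, 0.1, 2, 0, 3], [0.2, 0.1, 6, 0, 3], [0.2, 0.1, 10, 0, 3], [0.2, 0.1, 14, 0, 3], [0.2, 0.1, 16, 0, 3], [0.2, 0.1, 17, 0, 3], [0.2, 0.1, 17, 0, 3], [0.2, 0.1, 17, 0, 3]],
])

```text
t: 5.95
eef_pos: [0.6563, -0.194, 0.038]
tool_rot: [3.14, -0.0, 1.345]
wrist_force: [1.7, -0.9, -0.5]
finger_gap: 0.0415
```

```bash
python3 mv.py 0.656 -0.196 0.008 77
```

```text
t 5.95 at [ 0.6563 -0.194   0.038 ] yaw 77.1 gap 0.0415 F [ 1.7 -0.9 -0.5] tilt [179.93  -0.  ]
-> shift cm [-0.2   0.01  3.  ] spin 0.1 dist mm 30
```

>>> arm_command([
  [[-0.1, 0, 1.5, 0, 3], [-0.1, 0, 2.3, 0, 3], [-0.1, 0, 2.7, 0, 3], [-0.1, 0, 3, 0, 3], [-0.1, 0, 3, 0, 3], [-0.1, 0, 3, 0, 3]],
])

```text
t: 6.55
eef_pos: [0.6558, -0.1953, 0.0069]
tool_rot: [3.141, 0.0, 1.345]
wrist_force: [1.1, -0.6, -0.6]
finger_gap: 0.0416
```

```bash
python3 mv.py 0.656 -0.196 0.0075 77
```

```text
t 6.55 at [ 0.6558 -0.1953  0.0069] yaw 77.0 gap 0.0416 F [ 1.1 -0.6 -0.6] tilt [179.97   0.  ]
-> shift cm [-0.06  0.03 -0.06] spin 0.0 dist mm 1
```

>>> arm_command([
  [[0, 0, 0, 0, 6], [0, 0, 0, 0, 7], [0, 0, 0, 0, 7], [0, 0, -3, 0, 8.8], [0, 0, -8, 0, 8.8], [0, 0, -13, 0, 8.8], [0, 0, -18, 0, 8.8], [0, 0, -21.5, 0, 8.8]],
])

```text
t: 7.35
eef_pos: [0.6566, -0.1957, 0.226]
tool_rot: [3.137, 0.0, 1.344]
wrist_force: [1.7, -0.0, -1.0]
finger_gap: 0.0879
```

```bash
python3 mv.py 0.58 0.195 0.22 77; python3 look.py top t2 190 85 390 225 4; python3 look.py side s2 200 120 440 280 3
```

```text
t 7.35 at [ 0.6566 -0.1957  0.226 ] yaw 77.0 gap 0.0879 F [ 1.7 -0.  -1. ] tilt [1.7976e+02 1.0000e-02]
-> shift cm [ 36.36 -16.24   0.53] spin 0.0 dist mm 398
```

View pics/t2.png

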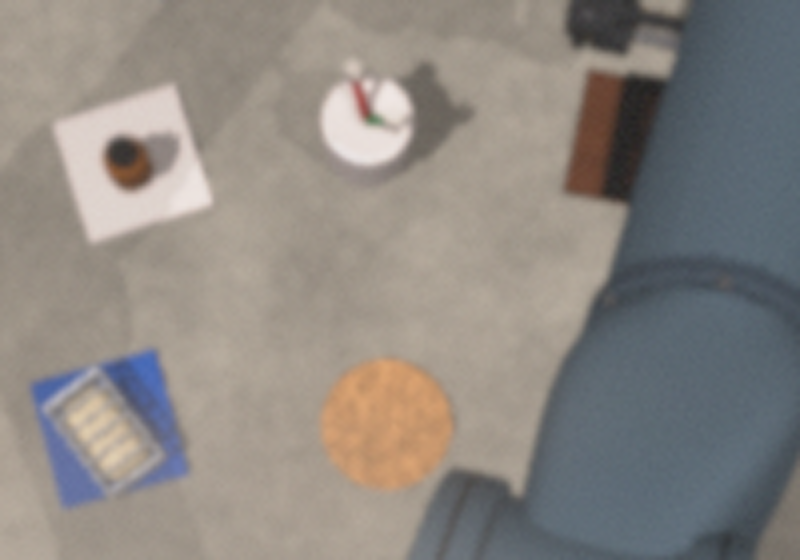

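View pics/s2.png

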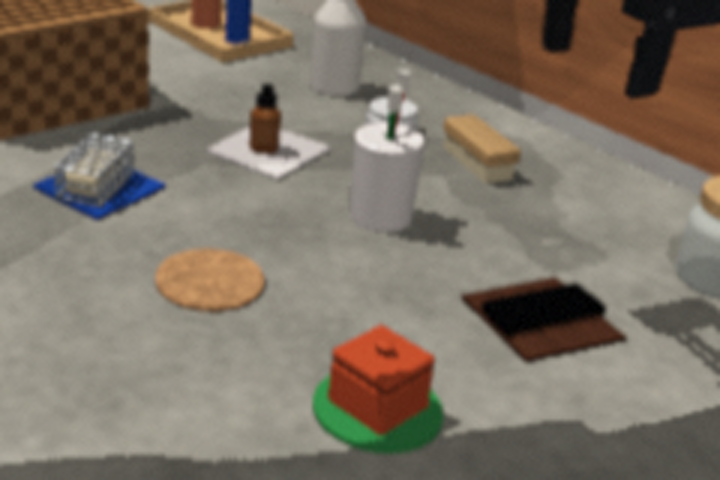

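>>> arm_command([
  [[4, -1, -1, 0, 8.8], [8, -3, -1, 0, 8.8], [13, -4.5, -1, 0, 8.8], [18, -6, -1, 0, 8.8], [23, -7.5, -1, 0, 8.8], [28, -9, -1, 0, 8.8], [33, -10, -1, 0, 8.8], [37.6, -10.3, -1, 0, 8.8]],
])

```text
t: 8.25
eef_pos: [0.6376, 0.1907, 0.2312]
tool_rot: [-3.14, 0.0, 1.345]
wrist_force: [0.7, -0.1, 0.0]
finger_gap: 0.0877
```

>>> arm_command([
  [[0, 0, 0, 0, 8.8], [0, 0, 0, 0, 8.8], [0, 0, 0, 0, 8.8]],
])

```text
t: 8.55
eef_pos: [0.6387, 0.1867, 0.2313]
tool_rot: [-3.141, 0.002, 1.343]
wrist_force: [0.8, -0.5, -0.0]
finger_gap: 0.0882
```

```bash
python3 mv.py 0.64 0.195 0.24 77; python3 look.py wrist w3; 
```

```text
t 8.55 at [0.6387 0.1867 0.2313] yaw 76.9 gap 0.0882 F [ 0.8 -0.5 -0. ] tilt [-1.7998e+02  9.0000e-02]
-> shift cm [ 0.84 -0.06 -0.87] spin -0.1 dist mm 12
```

View pics/w3.png

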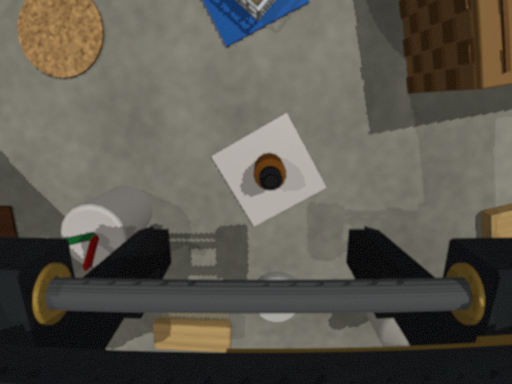

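```bash
python3 - <<'E'
import numpy as np,cv2
from h import *
c=dict(np.load('w3.npz'))
cv2.imwrite('pics/w3c.png',cv2.resize(c['image'][100:235,200:340],None,fx=4,fy=4,interpolation=cv2.INTER_CUBIC))
im=c['image'].copy()
for x,y in [(.6407,.1952)]:
    print(proj(c,[[x,y,.083],[x,y,.071],[x,y,.005]],c).round(1).tolist())
P=at_z(c,[(212,157),(289,113),(326,187),(254,226)],.005,c);print(P.mean(0),np.linalg.norm(P-np.roll(P,1,0),axis=1).round(4))
C=cloud(c,c);print(C[178,270],C[165,269])
E
```

```text
[[269.5, 179.1], [269.1, 176.4], [267.4, 164.3]]
[0.65051069 0.19649648 0.005     ] [0.0989 0.1021 0.098  0.0998]
[0.6395314  0.19593055 0.08391397] [0.63217938 0.19744097 0.057517  ]
```

View pics/w3c.png

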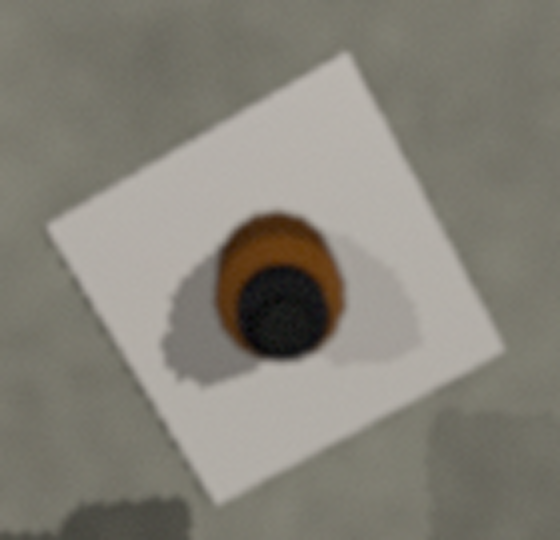

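```bash
python3 mv.py 0.642 0.1965 0.11 77
```

```text
t 8.6 at [0.6389 0.1863 0.2315] yaw 76.9 gap 0.0881 F [ 0.  -0.2 -1.1] tilt [-1.7999e+02  8.0000e-02]
-> shift cm [ 1.08  0.07 12.15] spin -0.1 dist mm 122
```

>>> arm_command([
  [[1.1, 0.1, 3, 0, 8.8], [1.1, 0.1, 6, 0, 8.8], [1.1, 0.1, 9, 0, 8.8], [1.1, 0.1, 11.5, 0, 8.8], [1.1, 0.1, 12.1, 0, 8.8], [1.1, 0.1, 12.1, 0, 8.8], [1.1, 0.1, 12.1, 0, 8.8]],
])

```text
t: 9.3
eef_pos: [0.6434, 0.1985, 0.1124]
tool_rot: [3.14, -0.001, 1.344]
wrist_force: [-0.4, 0.1, 0.9]
finger_gap: 0.088
```

```bash
python3 mv.py 0.642 0.1965 0.026 77;python3 look.py wrist w4
```

```text
t 9.3 at [0.6434 0.1985 0.1124] yaw 77.0 gap 0.088 F [-0.4  0.1  0.9] tilt [ 1.7989e+02 -5.0000e-02]
-> shift cm [-0.24 -0.1   8.64] spin -0.0 dist mm 86
```

View pics/w4.png

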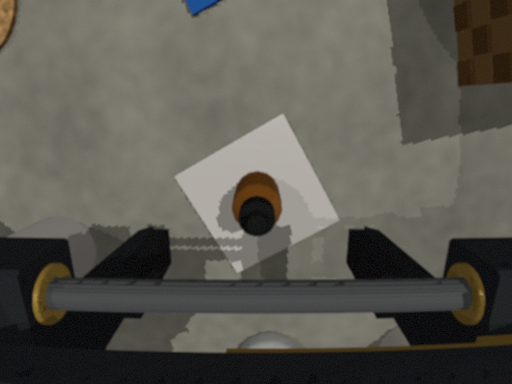

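>>> arm_command([
  [[-0.1, -0.1, 2, 0, 8.8], [-0.1, -0.1, 4, 0, 8.8], [-0.1, -0.1, 6, 0, 8.8], [-0.1, -0.1, 7.5, 0, 8.8], [-0.1, -0.1, 8.4, 0, 8.8], [-0.1, -0.1, 8.6, 0, 8.8], [-0.1, -0.1, 8.6, 0, 8.8], [-0.1, -0.1, 8.6, 0, 5]],
], force=12)

```text
t: 10.15
eef_pos: [0.6418, 0.1985, 0.0258]
tool_rot: [3.14, -0.001, 1.344]
wrist_force: [0.6, -0.1, -0.1]
finger_gap: 0.082
```

```bash
python3 mv.py 0.642 0.1965 0.026 77
```

```text
t 10.15 at [0.6418 0.1985 0.0258] yaw 77.0 gap 0.082 F [ 0.6 -0.1 -0.1] tilt [ 1.7992e+02 -4.0000e-02]
-> shift cm [-0.19  0.06 -0.02] spin 0.0 dist mm 2
```

Fingers around the bottle; close on it.

>>> arm_command([
  [[-0.15, 0, 0, 0, 5], [-0.15, 0, 0, 0, 3.8], [-0.15, 0, 0, 0, 2.5], [-0.15, 0, 0, 0, 2.5], [-0.15, 0, 0, 0, 2.5], [-0.15, 0, 0, 0, 2.5], [-0.15, 0, 0, 0, 2.5], [-0.15, 0, 0, 0, 2.5]],
], force=12)

```text
t: 10.95
eef_pos: [0.6407, 0.1969, 0.0249]
tool_rot: [3.142, -0.0, 1.345]
wrist_force: [0.6, 0.5, 0.1]
finger_gap: 0.0341
```

```bash
python3 mv.py 0.642 0.1965 0.026 77
```

```text
t 10.95 at [0.6407 0.1969 0.0249] yaw 77.0 gap 0.0341 F [0.6 0.5 0.1] tilt [180.  -0.]
-> shift cm [-0.01  0.13 -0.11] spin 0.0 dist mm 2
```

>>> arm_command([
  [[0, 0, -1, 0, 2.5], [0, 0, -3, 0, 2.5], [0, 0, -6, 0, 2.5], [0, 0, -9, 0, 2.5], [0, 0, -12, 0, 2.5], [0, 0, -15, 0, 2.5], [0, 0, -16, 0, 2.5], [0, 0, -16, 0, 2.5]],
])

```text
t: 11.75
eef_pos: [0.6416, 0.1971, 0.1865]
tool_rot: [3.139, -0.002, 1.344]
wrist_force: [-0.5, -0.1, -0.6]
finger_gap: 0.0345
```

```bash
python3 mv.py 0.444 0.0045 0.19 77
```

```text
t 11.75 at [0.6416 0.1971 0.1865] yaw 77.0 gap 0.0345 F [-0.5 -0.1 -0.6] tilt [ 1.7985e+02 -1.0000e-01]
-> shift cm [-23.2  -14.93  -0.42] spin 0.0 dist mm 276
```

>>> arm_command([
  [[-2, -1.3, 0, 0, 2.5], [-5, -3.2, 0, 0, 2.5], [-8.5, -5.5, 0, 0, 2.5], [-12.5, -8, 0, 0, 2.5], [-16.5, -10.6, 0, 0, 2.5], [-20, -12.9, 0, 0, 2.5], [-22.5, -14.5, 0, 0, 2.5], [-23.2, -14.9, 0, 0, 2.5]],
])

```text
t: 12.55
eef_pos: [0.4397, 0.0018, 0.1834]
tool_rot: [-3.137, 0.002, 1.341]
wrist_force: [0.1, 0.3, -0.2]
finger_gap: 0.0346
```

>>> arm_command([
  [[0, 0, 3, 0, 2.5], [0, 0, 6, 0, 2.5], [0, 0, 9, 0, 2.5], [0, 0, 12, 0, 2.5], [0, 0, 13, 0, 2.5], [0, 0, 13, 0, 2.5], [0, 0, 13, 0, 2.5]],
])

```text
t: 13.25
eef_pos: [0.444, 0.0044, 0.0553]
tool_rot: [3.141, -0.0, 1.345]
wrist_force: [-0.5, 0.1, -0.3]
finger_gap: 0.0343
```

```bash
python3 mv.py 0.444 0.0045 0.026 77; python3 look.py wrist w5
```

```text
t 13.25 at [0.444  0.0044 0.0553] yaw 77.1 gap 0.0343 F [-0.5  0.1 -0.3] tilt [ 1.7997e+02 -1.0000e-02]
-> shift cm [ 0.01 -0.01  2.93] spin 0.1 dist mm 29
```

View pics/w5.png

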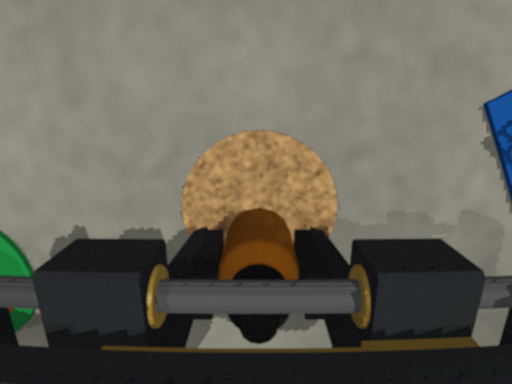

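>>> arm_command([
  [[0, 0, 1.5, 0, 2.5], [0, 0, 2.2, 0, 2.5], [0, 0, 2.6, 0, 2.5], [0, 0, 2.8, 0, 2.5], [0, 0, 2.95, 0, 2.5], [0, 0, 2.95, 0, 2.5], [0, 0, 2.95, 0, 2.5]],
])

```text
t: 14.0
eef_pos: [0.4436, 0.0042, 0.0256]
tool_rot: [3.141, -0.0, 1.345]
wrist_force: [0.2, 0.1, -1.9]
finger_gap: 0.0346
```

```bash
python3 mv.py 0.444 0.0045 0.025 77
```

```text
t 14.0 at [0.4436 0.0042 0.0256] yaw 77.0 gap 0.0346 F [ 0.2  0.1 -1.9] tilt [ 1.7998e+02 -1.0000e-02]
-> shift cm [0.04 0.03 0.06] spin 0.0 dist mm 1
```

>>> arm_command([
  [[0, 0, 0.06, 0, 2.5], [0, 0, 0.06, 0, 3.6], [0, 0, 0.06, 0, 4.2], [0, 0, 0.06, 0, 6], [0, 0, 0.06, 0, 8.8], [0, 0, 0.06, 0, 8.8], [0, 0, 0.06, 0, 8.8], [0, 0, 0.06, 0, 8.8]],
])

```text
t: 14.8
eef_pos: [0.4435, 0.0042, 0.0248]
tool_rot: [3.142, 0.0, 1.345]
wrist_force: [-0.4, -0.3, 0.4]
finger_gap: 0.0799
```

```bash
python3 mv.py 0.444 0.0045 0.2 77; python3 look.py wrist w6
```

```text
t 14.8 at [0.4435 0.0042 0.0248] yaw 77.0 gap 0.0799 F [-0.4 -0.3  0.4] tilt [180.   0.]
-> shift cm [  0.04   0.05 -17.52] spin 0.0 dist mm 175
```

View pics/w6.png

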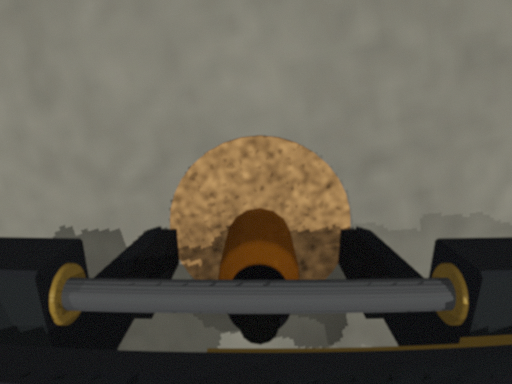

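>>> arm_command([
  [[0, 0, -2, 0, 8.8], [0, 0, -6, 0, 8.8], [0, 0, -10, 0, 8.8], [0, 0, -14, 0, 8.8], [0, 0, -18, 0, 8.8], [0, 0, -20.5, 0, 8.8], [0, 0, -20.5, 0, 8.8], [0, 0, -20.5, 0, 8.8]],
])

```text
t: 15.65
eef_pos: [0.4434, 0.0044, 0.2297]
tool_rot: [3.141, -0.001, 1.345]
wrist_force: [-0.5, -0.6, 0.3]
finger_gap: 0.088
```

```bash
python3 mv.py 0.449 -0.213 0.23 96
```

```text
t 15.65 at [0.4434 0.0044 0.2297] yaw 77.0 gap 0.088 F [-0.5 -0.6  0.3] tilt [ 1.7997e+02 -3.0000e-02]
-> shift cm [-21.06   5.42  -0.04] spin -19.0 dist mm 217
```

>>> arm_command([
  [[-3, 0.8, 0, -4, 8.8], [-7, 1.8, 0, -10, 8.8], [-11, 2.8, 0, -15, 8.8], [-15, 3.9, 0, -19, 8.8], [-19, 4.9, 0, -19, 8.8], [-21, 5.4, 0, -19, 8.8], [-21, 5.4, 0, -19, 8.8], [-21, 5.4, 0, -19, 8.8]],
])

```text
t: 16.45
eef_pos: [0.4481, -0.2119, 0.2282]
tool_rot: [-3.139, -0.001, 1.675]
wrist_force: [0.3, -0.0, -0.2]
finger_gap: 0.088
```

```bash
python3 mv.py 0.449 -0.213 0.23 96; python3 look.py wrist w7 0 80 512 300 1; python3 look.py top t7 190 85 390 225 4; python3 -c "
import cv2,numpy as np
c=np.load('w7.npz')['image'];cv2.imwrite('pics/w7c.png',cv2.resize(c[100:240,180:340],None,fx=4,fy=4,interpolation=2))
from rig import bot;print(bot.observe()['joints'])"
```

```text
t 16.45 at [ 0.4481 -0.2119  0.2282] yaw 96.0 gap 0.088 F [ 0.3 -0.  -0.2] tilt [-1.7984e+02 -7.0000e-02]
-> shift cm [-0.12  0.08 -0.18] spin -0.0 dist mm 2
[-0.00882565  0.30217224  0.43164426  1.96733087 -0.15919683  0.90665577
  2.18247767]
```

View pics/w7c.png

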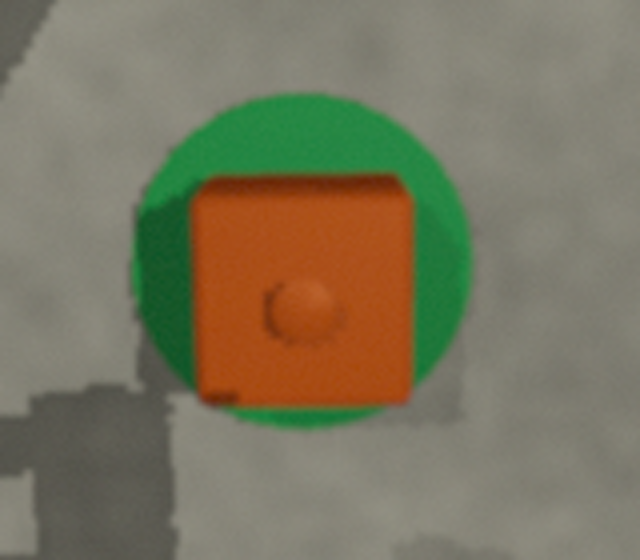

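View pics/t7.png

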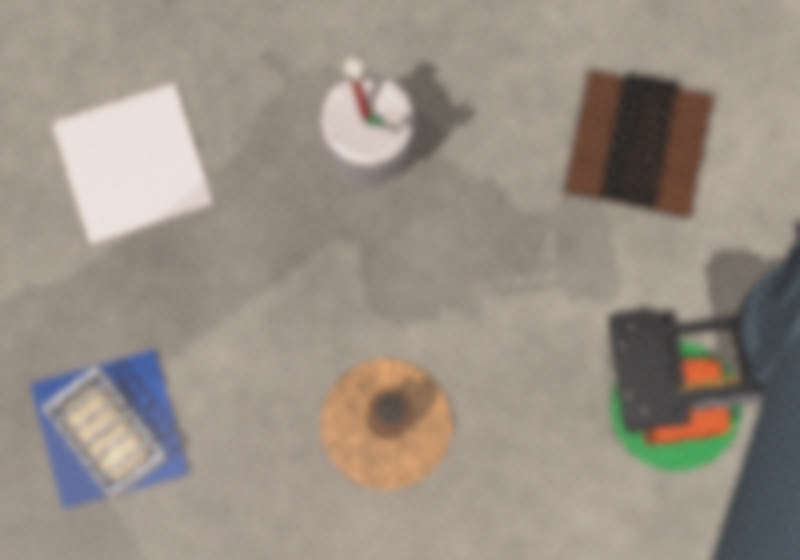

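```bash
python3 - <<'E'
import numpy as np
from h import *
c=dict(np.load('w7.npz'))
f=lambda L:(np.array(L,float)+.5)/4-.5+[180,100]
P=at_z(c,f([(192,190),(413,190),(413,405),(197,405)]),.055,c);print('box',P.mean(0).round(4),np.linalg.norm(P-np.roll(P,1,0),axis=1).round(4))
P=at_z(c,f([(302,94),(302,428),(134,262),(471,262)]),.005,c);print('green',P[:2].mean(0).round(4),P[2:].mean(0).round(4),np.linalg.norm(P[0]-P[1]),np.linalg.norm(P[2]-P[3]))
t=dict(np.load('t7.npz'));g=lambda L:(np.array(L,float)+.5)/4-.5+[190,85]
print('bottle',at_z(t,g([(391,409)]),.083))
P=at_z(t,g([(628,72),(678,82),(655,206),(604,197)]),.017);print('comb',P.mean(0).round(4),np.linalg.norm(P-np.roll(P,1,0),axis=1).round(4))
E
```

```text
box [ 0.4485 -0.2158  0.055 ] [0.0557 0.0549 0.0558 0.0561]
green [ 0.4492 -0.2166  0.005 ] [ 0.4479 -0.2166  0.005 ] 0.09880640255724195 0.09828778395885095
bottle [[0.44648298 0.0041142  0.083     ]]
comb [ 0.6558 -0.1954  0.017 ] [0.0998 0.039  0.0988 0.0393]
```

>>> arm_command([
  [[-0.3, 0.1, 4, 0, 8.8], [-0.3, 0.1, 8, 0, 8.8], [-0.3, 0.1, 12, 0, 8.8], [-0.3, 0.1, 14, 0, 8.8], [-0.3, 0.1, 15, 0, 8.8], [-0.3, 0.1, 15, 0, 8.8], [-0.3, 0.1, 15, 0, 8.8]],
])

```text
t: 17.25
eef_pos: [0.451, -0.2152, 0.0806]
tool_rot: [3.14, 0.0, 1.677]
wrist_force: [0.1, -0.5, 0.9]
finger_gap: 0.0881
```

```bash
python3 mv.py 0.4488 -0.2155 0.013 96;python3 look.py wrist w8
```

```text
t 17.25 at [ 0.451  -0.2152  0.0806] yaw 96.1 gap 0.0881 F [ 0.1 -0.5  0.9] tilt [1.7993e+02 2.0000e-02]
-> shift cm [-0.   -0.23  6.76] spin 0.1 dist mm 68
```

View pics/w8.png

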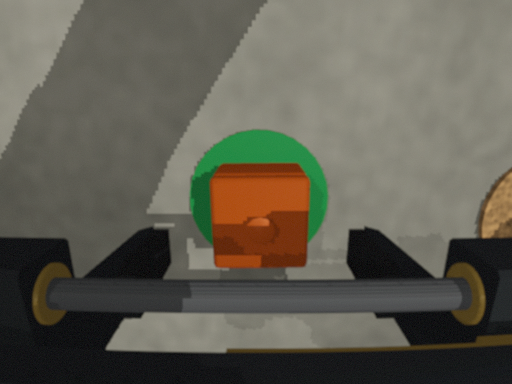

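Box centred between the fingers (columns 211–308, jaw centre 258). Descending and gripping.

>>> arm_command([
  [[0, -0.2, 2, 0, 8.8], [0, -0.2, 4, 0, 8.8], [0, -0.2, 5.5, 0, 8.8], [0, -0.2, 6.5, 0, 8.8], [0, -0.2, 6.75, 0, 8.8], [0, -0.2, 6.75, 0, 8.8], [0, -0.2, 6.75, 0, 7], [0, -0.2, 6.75, 0, 6]],
], force=25)

```text
t: 18.1
eef_pos: [0.4488, -0.2159, 0.0129]
tool_rot: [3.14, 0.001, 1.676]
wrist_force: [0.3, -0.9, 0.3]
finger_gap: 0.0745
```

>>> arm_command([
  [[0, 0, 0, 0, 5], [0, 0, 0, 0, 4.5], [0, 0, 0, 0, 4.5], [0, 0, 0, 0, 4.5], [0, 0, 0, 0, 4.5], [0, 0, 0, 0, 4.5]],
])

```text
t: 18.7
eef_pos: [0.4485, -0.2156, 0.0125]
tool_rot: [3.141, -0.0, 1.676]
wrist_force: [-1.9, 1.0, 5.9]
finger_gap: 0.056
```

```bash
python3 mv.py 0.651 0.196 0.2 106.5
```

```text
t 18.7 at [ 0.4485 -0.2156  0.0125] yaw 96.0 gap 0.056 F [-1.9  1.   5.9] tilt [179.98  -0.  ]
-> shift cm [ 38.8   24.48 -18.74] spin -10.5 dist mm 496
```

>>> arm_command([
  [[0, 0, -0.5, 0, 4.5], [0, 0, -2, 0, 4.5], [0, 0, -5, 0, 4.5], [0, 0, -9, 0, 4.5], [0, 0, -13, 0, 4.5], [0, 0, -17, 0, 4.5], [0, 0, -20, 0, 4.5], [0, 0, -20.5, 0, 4.5]],
])

```text
t: 19.5
eef_pos: [0.4499, -0.2166, 0.2214]
tool_rot: [3.135, 0.002, 1.676]
wrist_force: [1.0, 0.1, -2.3]
finger_gap: 0.0555
```

```bash
python3 mv.py 0.651 0.196 0.22 106.5
```

```text
t 19.5 at [ 0.4499 -0.2166  0.2214] yaw 96.0 gap 0.0555 F [ 1.   0.1 -2.3] tilt [1.7963e+02 1.3000e-01]
-> shift cm [38.94 24.31  0.2 ] spin -10.5 dist mm 459
```

>>> arm_command([
  [[2, 1.2, 0, -1, 4.5], [5, 3.1, 0, -3, 4.5], [8.5, 5.3, 0, -5, 4.5], [12.2, 7.6, 0, -7, 4.5], [16, 10, 0, -9, 4.5], [20, 12.5, 0, -10.5, 4.5], [24, 15, 0, -10.5, 4.5], [28, 17.5, 0, -10.5, 4.5]],
])

```text
t: 20.3
eef_pos: [0.5925, 0.0827, 0.2164]
tool_rot: [-3.14, -0.0, 1.859]
wrist_force: [1.5, -0.7, -1.7]
finger_gap: 0.0558
```

>>> arm_command([
  [[3, 0.7, 0, 0, 4.5], [6, 1.7, 0, 0, 4.5], [9, 3.1, 0, 0, 4.5], [11.5, 4.4, 0, 0, 4.5], [11.9, 4.7, 0, 0, 4.5], [11.9, 4.7, 0, 0, 4.5], [11.9, 4.7, 0, 0, 4.5]],
])

```text
t: 21.0
eef_pos: [0.6037, 0.2066, 0.2167]
tool_rot: [-3.14, 0.001, 1.858]
wrist_force: [0.8, -0.1, -1.1]
finger_gap: 0.0557
```

```bash
python3 mv.py 0.651 0.196 0.05 106.5
```

```text
t 21.0 at [0.6037 0.2066 0.2167] yaw 106.4 gap 0.0557 F [ 0.8 -0.1 -1.1] tilt [-1.7992e+02  8.0000e-02]
-> shift cm [-2.33  4.26 16.67] spin -0.1 dist mm 174
```

>>> arm_command([
  [[-1.2, 2.1, 0, 0, 4.5], [-2.3, 4.2, 2, 0, 4.5], [-2.3, 4.2, 5, 0, 4.5], [-2.3, 4.2, 9, 0, 4.5], [-2.3, 4.2, 13, 0, 4.5], [-2.3, 4.2, 15, 0, 4.5], [-2.3, 4.2, 15.5, 0, 4.5], [-2.3, 4.2, 15.5, 0, 4.5]],
])

```text
t: 21.8
eef_pos: [0.6508, 0.1969, 0.0621]
tool_rot: [-3.141, 0.001, 1.858]
wrist_force: [-0.4, 0.5, -1.2]
finger_gap: 0.0559
```

>>> arm_command([
  [[0, 0, 0, 0, 4.5], [0, 0, 0, 0, 4.5]],
])

```text
t: 22.0
eef_pos: [0.6522, 0.1986, 0.0642]
tool_rot: [3.139, 0.0, 1.859]
wrist_force: [0.1, 0.0, -2.1]
finger_gap: 0.0554
```

```bash
python3 mv.py 0.651 0.196 0.0125 106.5;python3 look.py wrist w9
```

```text
t 22.0 at [0.6522 0.1986 0.0642] yaw 106.5 gap 0.0554 F [ 0.1  0.  -2.1] tilt [179.83   0.  ]
-> shift cm [-0.21 -0.2   5.17] spin 0.0 dist mm 52
```

View pics/w9.png

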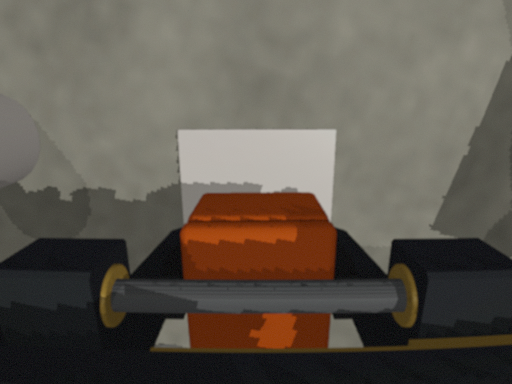

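>>> arm_command([
  [[-0.2, -0.2, 1.5, 0, 4.5], [-0.2, -0.2, 3, 0, 4.5], [-0.2, -0.2, 4, 0, 4.5], [-0.2, -0.2, 4.5, 0, 4.5], [-0.2, -0.2, 4.8, 0, 4.5], [-0.2, -0.2, 4.9, 0, 4.5], [-0.2, -0.2, 4.9, 0, 4.5], [-0.2, -0.2, 4.9, 0, 4.5]],
])

```text
t: 22.85
eef_pos: [0.6499, 0.1962, 0.0137]
tool_rot: [3.141, -0.0, 1.859]
wrist_force: [-0.4, 1.0, -1.6]
finger_gap: 0.0563
```

```bash
python3 mv.py 0.651 0.196 0.0123 106.5
```

```text
t 22.85 at [0.6499 0.1962 0.0137] yaw 106.5 gap 0.0563 F [-0.4  1.  -1.6] tilt [179.95  -0.  ]
-> shift cm [-0.05  0.1   0.14] spin 0.0 dist mm 2
```

>>> arm_command([
  [[0, 0.1, 0.05, 0, 4.5], [0, 0.1, 0.1, 0, 4.5], [0, 0.1, 0.13, 0, 4.5], [0, 0.1, 0.13, 0, 4.5], [0, 0.1, 0.13, 0, 4.5]],
])

```text
t: 23.35
eef_pos: [0.6509, 0.1966, 0.0126]
tool_rot: [3.141, -0.0, 1.859]
wrist_force: [-1.0, -0.1, 4.5]
finger_gap: 0.0556
```

>>> arm_command([
  [[0, 0, 0, 0, 5.8], [0, 0, 0, 0, 6.5], [0, 0, 0, 0, 8.8], [0, 0, 0, 0, 8.8], [0, 0, 0, 0, 8.8], [0, 0, 0, 0, 8.8]],
])

```text
t: 23.95
eef_pos: [0.6505, 0.1964, 0.0119]
tool_rot: [-3.142, 0.0, 1.859]
wrist_force: [0.7, -0.2, -0.3]
finger_gap: 0.0878
```

>>> arm_command([
  [[0, 0, -2, 0, 8.8], [0, 0, -6, 0, 8.8], [0, 0, -10, 0, 8.8], [0, 0, -15, 0, 8.8], [0, 0, -20, 0, 8.8], [0, 0, -22, 0, 8.8], [0, 0, -22, 0, 8.8]],
])

```text
t: 24.65
eef_pos: [0.6529, 0.1967, 0.2381]
tool_rot: [3.133, -0.001, 1.859]
wrist_force: [-0.3, 0.1, 0.8]
finger_gap: 0.088
```

```bash
python3 mv.py 0.4405 0.2165 0.23 130;python3 look.py wrist w10
```

```text
t 24.65 at [0.6529 0.1967 0.2381] yaw 106.5 gap 0.088 F [-0.3  0.1  0.8] tilt [ 1.7949e+02 -3.0000e-02]
-> shift cm [  7.93 -19.81   0.63] spin -23.5 dist mm 213
```

View pics/w10.png

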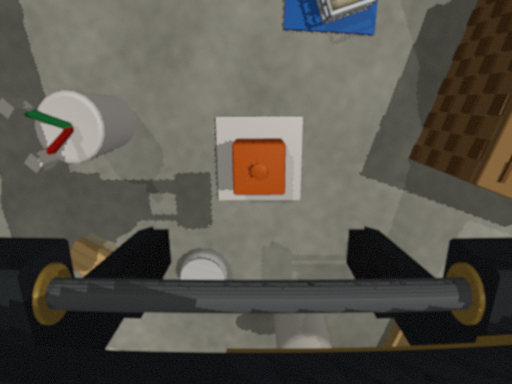

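>>> arm_command([
  [[1, -2.5, 0, -4, 8.8], [2.6, -6.5, 0, -10, 8.8], [4.2, -10.5, 0, -15, 8.8], [5.8, -14.5, 0.3, -20, 8.8], [7.4, -18.5, 0.6, -20, 8.8], [7.9, -19.8, 0.6, -20, 8.8], [7.9, -19.8, 0.6, -20, 8.8], [7.9, -19.8, 0.6, -20, 8.8]],
])

```text
t: 25.5
eef_pos: [0.4393, 0.2156, 0.226]
tool_rot: [3.141, 0.001, 2.208]
wrist_force: [0.3, 0.6, 0.9]
finger_gap: 0.0882
```

```bash
python3 mv.py 0.4405 0.2165 0.23 127;python3 look.py wrist w11 150 90 350 240 4
```

```text
t 25.5 at [0.4393 0.2156 0.226 ] yaw 126.5 gap 0.0882 F [0.3 0.6 0.9] tilt [1.7996e+02 4.0000e-02]
-> shift cm [ 0.    0.15 -0.4 ] spin -0.5 dist mm 4
```

View pics/w11.png

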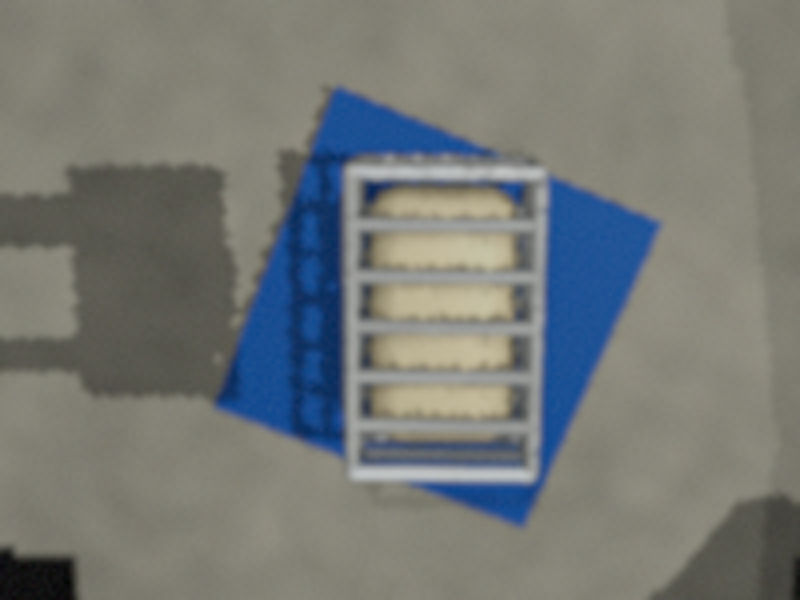

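```bash
python3 - <<'E'
import numpy as np
from h import *
c=dict(np.load('w11.npz'))
f=lambda L:(np.array(L,float)+.5)/4-.5+[150,90]
def sq(n,L,z):
    P=at_z(c,f(L),z,c)[:,:2];e=np.roll(P,-1,0)-P
    print(n,'ctr',P.mean(0).round(4),'sides',np.linalg.norm(e,axis=1).round(4),'ang',np.degrees(np.arctan2(e[:,1],e[:,0])).round(1))
sq('cage',[(345,167),(547,172),(540,482),(350,478)],.043)
sq('blue',[(330,88),(660,222),(523,525),(218,404)],.005)
E
python3 mv.py 0.441 0.2165 0.23 126.5
```

```text
cage ctr [0.4378 0.2167] sides [0.0512 0.0826 0.0512 0.0827] ang [ 125.1   36.5  -54.8 -143.6]
blue ctr [0.4427 0.2161] sides [0.1006 0.0992 0.0986 0.0976] ang [ 104.8   14.3  -76.2 -164.6]
t 25.55 at [0.4398 0.2155 0.226 ] yaw 126.5 gap 0.0881 F [ 0.  -0.4 -0.6] tilt [1.7995e+02 5.0000e-02]
-> shift cm [ 0.01  0.16 -0.4 ] spin -0.0 dist mm 4
```

>>> arm_command([
  [[0.1, 0, 4, 0, 8.8], [0.1, 0, 8, 0, 8.8], [0.1, 0, 12, 0, 8.8], [0.1, 0, 15, 0, 8.8], [0.1, 0, 16.5, 0, 8.8], [0.1, 0, 16.5, 0, 8.8], [0.1, 0, 16.5, 0, 8.8]],
])

```text
t: 26.25
eef_pos: [0.4389, 0.2163, 0.0609]
tool_rot: [3.141, 0.001, 2.207]
wrist_force: [0.5, 0.4, 0.1]
finger_gap: 0.088
```

```bash
python3 mv.py 0.439 0.2162 0.010 126.3;python3 look.py wrist w12
```

```text
t 26.25 at [0.4389 0.2163 0.0609] yaw 126.5 gap 0.088 F [0.5 0.4 0.1] tilt [1.7999e+02 3.0000e-02]
-> shift cm [-0.01  0.01  5.09] spin 0.2 dist mm 51
```

View pics/w12.png

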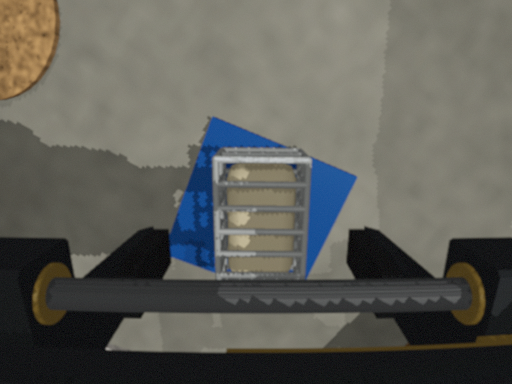

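>>> arm_command([
  [[0.1, 0, 2, 0, 8.8], [0.1, 0, 3.5, 0, 8.8], [0.1, 0, 4.5, 0, 8.8], [0.1, 0, 5, 0, 8.8], [0.1, 0, 5, 0, 8.8], [0.1, 0, 5, 0, 6.5], [0.1, 0, 5, 0, 5.5], [0.1, 0, 5, 0, 4]],
], force=25)

```text
t: 27.1
eef_pos: [0.4373, 0.2176, 0.0114]
tool_rot: [3.141, 0.0, 2.209]
wrist_force: [-0.4, -0.4, -0.9]
finger_gap: 0.0663
```

>>> arm_command([
  [[0, 0, 0, 0, 4], [0, 0, 0, 0, 4], [0, 0, 0, 0, 4], [0, 0, 0, 0, 4], [0, 0, 0, 0, 4]],
])

```text
t: 27.6
eef_pos: [0.4371, 0.2174, 0.0111]
tool_rot: [3.141, 0.0, 2.209]
wrist_force: [-0.7, 0.4, 5.4]
finger_gap: 0.0517
```

>>> arm_command([
  [[0, 0, -0.5, 0, 4], [0, 0, -2, 0, 4], [0, 0, -5, 0, 4], [0, 0, -9, 0, 4], [0, 0, -13, 0, 4], [0, 0, -16, 0, 4], [0, 0, -17, 0, 4], [0, 0, -17, 0, 4]],
])

```text
t: 28.4
eef_pos: [0.4374, 0.2177, 0.1818]
tool_rot: [3.139, 0.0, 2.209]
wrist_force: [-0.4, 0.0, -1.9]
finger_gap: 0.0519
```

```bash
python3 mv.py 0.45 -0.2155 0.18 96;python3 look.py wrist w13
```

```text
t 28.4 at [0.4374 0.2177 0.1818] yaw 126.5 gap 0.0519 F [-0.4  0.  -1.9] tilt [179.87   0.  ]
-> shift cm [-35.55 -24.79   0.12] spin 30.5 dist mm 433
```

View pics/w13.png

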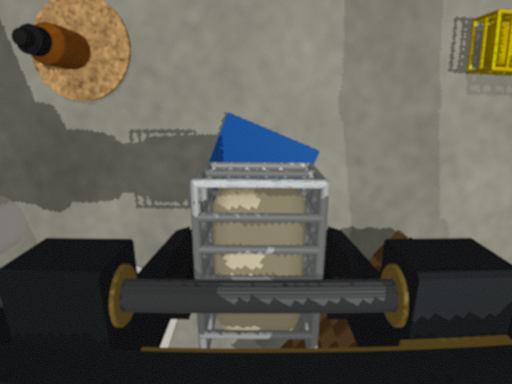

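>>> arm_command([
  [[-1.6, -1.1, 0, 2, 4], [-4.1, -2.9, 0, 6, 4], [-7.5, -5.2, 0, 10, 4], [-11.1, -7.7, 0, 15, 4], [-14.8, -10.3, 0, 20, 4], [-18.5, -12.9, 0, 25, 4], [-22.2, -15.5, 0, 30.5, 4], [-25.5, -17.8, 0, 30.5, 4]],
])

```text
t: 29.25
eef_pos: [0.4436, -0.0967, 0.1795]
tool_rot: [-3.138, 0.001, 1.67]
wrist_force: [1.2, 0.8, -1.2]
finger_gap: 0.052
```

```bash
python3 mv.py 0.45 -0.2155 0.18 96
```

```text
t 29.25 at [ 0.4436 -0.0967  0.1795] yaw 95.7 gap 0.052 F [ 1.2  0.8 -1.2] tilt [-1.7981e+02  3.0000e-02]
-> shift cm [-11.88  -0.54  -0.04] spin -0.3 dist mm 119
```

>>> arm_command([
  [[-3.5, -0.2, 0, 0, 4], [-7, -0.3, 0, 0, 4], [-10, -0.4, 0, 0, 4], [-11.6, -0.5, 1, 0, 4], [-11.6, -0.5, 4, 0, 4], [-11.6, -0.5, 7, 0, 4], [-11.6, -0.5, 10, 0, 4], [-11.6, -0.5, 12, 0, 4]],
])

```text
t: 30.05
eef_pos: [0.4496, -0.2097, 0.0576]
tool_rot: [-3.136, -0.001, 1.674]
wrist_force: [0.2, -0.2, -0.8]
finger_gap: 0.0518
```

>>> arm_command([
  [[0, 0, 0, 0, 4], [0, 0, 0, 0, 4], [0, 0, 0, 0, 4]],
])

```text
t: 30.35
eef_pos: [0.453, -0.21, 0.0616]
tool_rot: [3.141, 0.001, 1.675]
wrist_force: [-0.9, 0.7, -1.0]
finger_gap: 0.0515
```

```bash
python3 mv.py 0.45 -0.2155 0.012 96;python3 look.py wrist w14
```

```text
t 30.35 at [ 0.453  -0.21    0.0616] yaw 96.0 gap 0.0515 F [-0.9  0.7 -1. ] tilt [1.7997e+02 4.0000e-02]
-> shift cm [-0.51 -0.36  4.96] spin -0.0 dist mm 50
```

View pics/w14.png

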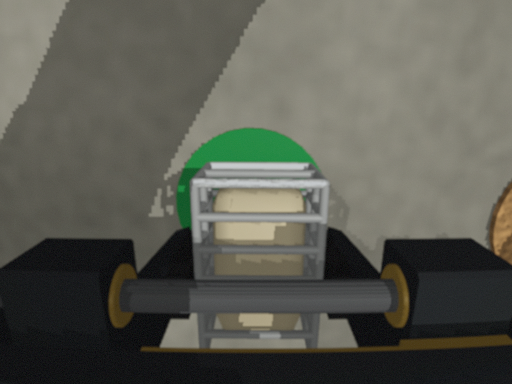

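>>> arm_command([
  [[-0.5, -0.35, 1.5, 0, 4], [-0.5, -0.35, 3, 0, 4], [-0.5, -0.35, 4, 0, 4], [-0.5, -0.35, 4.5, 0, 4], [-0.5, -0.35, 4.8, 0, 4], [-0.5, -0.35, 4.8, 0, 4], [-0.5, -0.35, 4.8, 0, 4]],
])

```text
t: 31.1
eef_pos: [0.4504, -0.2148, 0.0134]
tool_rot: [3.141, 0.0, 1.676]
wrist_force: [-0.5, 0.1, -1.7]
finger_gap: 0.0516
```

```bash
python3 mv.py 0.45 -0.2155 0.0111 96
```

```text
t 31.1 at [ 0.4504 -0.2148  0.0134] yaw 96.0 gap 0.0516 F [-0.5  0.1 -1.7] tilt [1.7996e+02 2.0000e-02]
-> shift cm [-0.06 -0.05  0.23] spin 0.0 dist mm 2
```

>>> arm_command([
  [[-0.05, 0, 0.1, 0, 4], [-0.05, 0, 0.2, 0, 4], [-0.05, 0, 0.22, 0, 4], [-0.05, 0, 0.22, 0, 4], [-0.05, 0, 0.22, 0, 4]],
])

```text
t: 31.6
eef_pos: [0.4504, -0.2154, 0.0111]
tool_rot: [3.141, 0.0, 1.676]
wrist_force: [-1.4, 1.0, 5.7]
finger_gap: 0.0518
```

>>> arm_command([
  [[0, 0, 0, 0, 5.4], [0, 0, 0, 0, 6], [0, 0, 0, 0, 8.8], [0, 0, 0, 0, 8.8], [0, 0, 0, 0, 8.8], [0, 0, 0, 0, 8.8]],
])

```text
t: 32.2
eef_pos: [0.4501, -0.2152, 0.0107]
tool_rot: [-3.142, -0.0, 1.676]
wrist_force: [0.7, -0.4, -0.5]
finger_gap: 0.0877
```

>>> arm_command([
  [[0, 0, -2, 0, 8.8], [0, 0, -6, 0, 8.8], [0, 0, -10, 0, 8.8], [0, 0, -15, 0, 8.8], [0, 0, -20, 0, 8.8], [0, 0, -21, 0, 8.8], [0, 0, -21, 0, 8.8]],
])

```text
t: 32.9
eef_pos: [0.4513, -0.2155, 0.2224]
tool_rot: [3.138, 0.001, 1.676]
wrist_force: [-0.7, -0.2, -0.2]
finger_gap: 0.0881
```

```bash
python3 mv.py 0.656 -0.195 0.21 77;python3 look.py wrist w15
```

```text
t 32.9 at [ 0.4513 -0.2155  0.2224] yaw 96.1 gap 0.0881 F [-0.7 -0.2 -0.2] tilt [1.7977e+02 6.0000e-02]
-> shift cm [-0.12 20.57  1.32] spin 19.1 dist mm 206
```

View pics/w15.png

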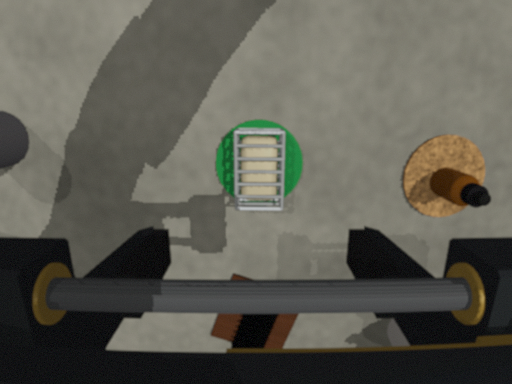

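Cage stands centred on the green mat (pixels 235–285 × 127–210). Next, the comb.

>>> arm_command([
  [[0, 2.5, 0, 5, 8.8], [0, 6, 0, 10, 8.8], [0, 10, 0.2, 15, 8.8], [-0.1, 14, 0.5, 19, 8.8], [-0.1, 18, 0.8, 19, 8.8], [-0.1, 20.5, 0.8, 19, 8.8], [-0.1, 20.5, 0.8, 19, 8.8], [-0.1, 20.5, 0.8, 19, 8.8]],
])

```text
t: 33.75
eef_pos: [0.6525, -0.1947, 0.2098]
tool_rot: [-3.137, 0.001, 1.344]
wrist_force: [-0.8, 0.2, 0.3]
finger_gap: 0.088
```

```bash
python3 look.py wrist w16 150 90 350 240 4; python3 mv.py 0.656 -0.195 0.06 77
```

```text
t 33.8 at [ 0.6521 -0.1952  0.2106] yaw 77.0 gap 0.0879 F [ 0.3  0.3 -0.3] tilt [-1.7978e+02  3.0000e-02]
-> shift cm [ 0.11  0.43 15.06] spin -0.0 dist mm 151
```

View pics/w16.png

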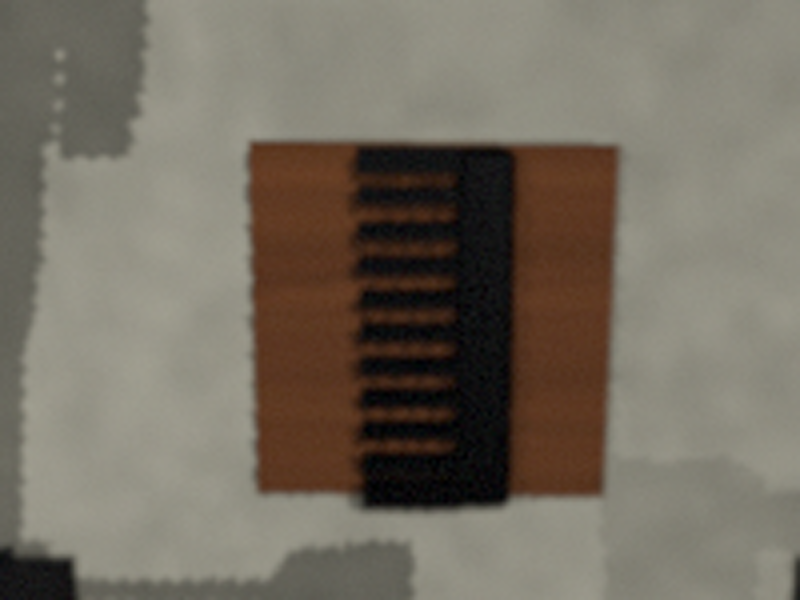

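>>> arm_command([
  [[0.1, 0.3, 3, 0, 8.8], [0.1, 0.3, 7, 0, 8.8], [0.1, 0.3, 11, 0, 8.8], [0.1, 0.3, 14, 0, 8.8], [0.1, 0.3, 15, 0, 8.8], [0.1, 0.3, 15, 0, 8.8], [0.1, 0.3, 15, 0, 8.8], [0.1, 0.3, 15, 0, 8.8]],
])

```text
t: 34.6
eef_pos: [0.6584, -0.195, 0.0649]
tool_rot: [3.138, 0.0, 1.344]
wrist_force: [-0.0, -0.4, 0.5]
finger_gap: 0.0879
```

```bash
python3 mv.py 0.656 -0.1953 0.0075 77
```

```text
t 34.6 at [ 0.6584 -0.195   0.0649] yaw 77.0 gap 0.0879 F [-0.  -0.4  0.5] tilt [1.7981e+02 1.0000e-02]
-> shift cm [-0.08 -0.25  5.74] spin 0.0 dist mm 57
```

>>> arm_command([
  [[-0.1, -0.2, 2, 0, 8.8], [-0.1, -0.2, 4, 0, 8.8], [-0.1, -0.2, 5, 0, 8.8], [-0.1, -0.2, 5.4, 0, 8.8], [-0.1, -0.2, 5.5, 0, 8.8], [-0.1, -0.2, 5.5, 0, 8.8], [-0.1, -0.2, 5.5, 0, 8.8]],
])

```text
t: 35.3
eef_pos: [0.6556, -0.1951, 0.0085]
tool_rot: [3.14, 0.0, 1.345]
wrist_force: [0.8, 0.1, 0.8]
finger_gap: 0.0882
```

```bash
python3 mv.py 0.656 -0.1953 0.0072 77
```

```text
t 35.3 at [ 0.6556 -0.1951  0.0085] yaw 77.0 gap 0.0882 F [0.8 0.1 0.8] tilt [1.7993e+02 1.0000e-02]
-> shift cm [-0.01  0.04  0.13] spin 0.0 dist mm 1
```

>>> arm_command([
  [[0, 0, 0.1, 0, 7], [0, 0, 0.1, 0, 5.5], [0, 0, 0.1, 0, 4.5], [0, 0, 0.1, 0, 3], [0, 0, 0.1, 0, 3], [0, 0, 0.1, 0, 3], [0, 0, 0.1, 0, 3], [0, 0, 0.1, 0, 3]],
], force=15)

```text
t: 36.1
eef_pos: [0.6551, -0.1949, 0.0068]
tool_rot: [3.142, -0.0, 1.345]
wrist_force: [0.1, -0.1, 0.1]
finger_gap: 0.0414
```

>>> arm_command([
  [[0, 0, -1, 0, 3], [0, 0, -3, 0, 3], [0, 0, -6, 0, 3], [0, 0, -10, 0, 3], [0, 0, -14, 0, 3], [0, 0, -18, 0, 3], [0, 0, -20, 0, 3], [0, 0, -20, 0, 3]],
])

```text
t: 36.9
eef_pos: [0.6572, -0.1961, 0.2124]
tool_rot: [3.133, 0.0, 1.344]
wrist_force: [-0.4, 0.1, -0.5]
finger_gap: 0.0419
```

```bash
python3 mv.py 0.444 0.217 0.21 104.5
```

```text
t 36.9 at [ 0.6572 -0.1961  0.2124] yaw 77.0 gap 0.0419 F [-0.4  0.1 -0.5] tilt [1.7953e+02 1.0000e-02]
-> shift cm [ 3.546e+01 -3.005e+01 -1.000e-02] spin -27.5 dist mm 465
```

>>> arm_command([
  [[1.5, -1.3, 0, -3, 3], [4, -3.4, 0, -7, 3], [7.2, -6.1, 0, -12, 3], [10.4, -8.8, 0, -17, 3], [13.6, -11.5, 0, -22, 3], [16.8, -14.2, 0, -27.5, 3], [20, -17, 0, -27.5, 3], [23.2, -19.7, 0, -27.5, 3]],
])

```text
t: 37.7
eef_pos: [0.5133, 0.0766, 0.2063]
tool_rot: [-3.141, -0.0, 1.825]
wrist_force: [1.3, 0.6, -1.3]
finger_gap: 0.0419
```

```bash
python3 mv.py 0.444 0.217 0.21 104.5
```

```text
t 37.7 at [0.5133 0.0766 0.2063] yaw 104.5 gap 0.0419 F [ 1.3  0.6 -1.3] tilt [-1.7994e+02 -2.0000e-02]
-> shift cm [15.33 -3.19 -0.36] spin 0.0 dist mm 157
```

>>> arm_command([
  [[3.5, -0.7, 0, 0, 3], [7.2, -1.5, 0, 0, 3], [10.8, -2.3, 0, 0, 3], [13.8, -2.8, 0, 0, 3], [14.9, -2.9, 1, 0, 3], [14.9, -2.9, 4, 0, 3], [14.9, -2.9, 8, 0, 3], [14.9, -2.9, 12, 0, 3]],
])

```text
t: 38.5
eef_pos: [0.4499, 0.2112, 0.0851]
tool_rot: [3.141, 0.001, 1.824]
wrist_force: [0.8, 0.3, -0.6]
finger_gap: 0.0423
```

>>> arm_command([
  [[0, 0, 1.5, 0, 3], [0, 0, 3, 0, 3], [0, 0, 3, 0, 3], [0, 0, 3, 0, 3], [0, 0, 3, 0, 3]],
])

```text
t: 39.0
eef_pos: [0.4503, 0.212, 0.0573]
tool_rot: [3.141, 0.0, 1.824]
wrist_force: [-0.3, 0.2, -0.9]
finger_gap: 0.042
```

```bash
python3 mv.py 0.444 0.217 0.0075 104.5;python3 look.py wrist w17
```

```text
t 39.0 at [0.4503 0.212  0.0573] yaw 104.5 gap 0.042 F [-0.3  0.2 -0.9] tilt [179.94   0.  ]
-> shift cm [ 0.64 -0.49  4.98] spin 0.0 dist mm 50
```

View pics/w17.png

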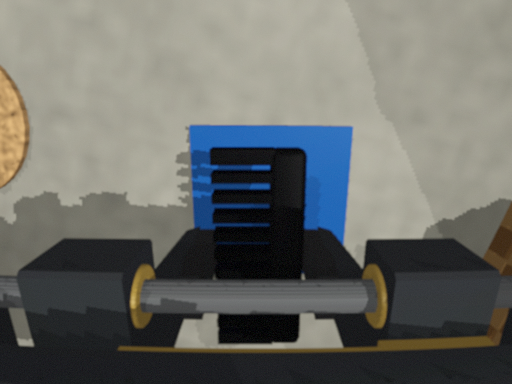

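>>> arm_command([
  [[0.6, -0.5, 1.5, 0, 3], [0.6, -0.5, 3, 0, 3], [0.6, -0.5, 4, 0, 3], [0.6, -0.5, 4.6, 0, 3], [0.6, -0.5, 4.8, 0, 3], [0.6, -0.5, 4.8, 0, 3], [0.6, -0.5, 4.8, 0, 3]],
])

```text
t: 39.75
eef_pos: [0.4437, 0.217, 0.0092]
tool_rot: [3.141, -0.0, 1.824]
wrist_force: [-0.0, -0.4, 0.1]
finger_gap: 0.0419
```

```bash
python3 mv.py 0.444 0.217 0.0072 104.5
```

```text
t 39.75 at [0.4437 0.217  0.0092] yaw 104.5 gap 0.0419 F [-0.  -0.4  0.1] tilt [ 1.7996e+02 -1.0000e-02]
-> shift cm [-0.    0.03  0.2 ] spin 0.0 dist mm 2
```

>>> arm_command([
  [[0, 0, 0.1, 0, 3], [0, 0, 0.18, 0, 3], [0, 0, 0.2, 0, 3], [0, 0, 0.2, 0, 3], [0, 0, 0.2, 0, 4.6], [0, 0, 0.2, 0, 6], [0, 0, 0.2, 0, 7], [0, 0, 0.2, 0, 7]],
])

```text
t: 40.55
eef_pos: [0.4433, 0.2169, 0.0068]
tool_rot: [3.141, 0.0, 1.825]
wrist_force: [-0.6, -0.2, -0.3]
finger_gap: 0.0677
```

>>> arm_command([
  [[0, 0, -2, 0, 8.8], [0, 0, -6, 0, 8.8], [0, 0, -10, 0, 8.8], [0, 0, -15, 0, 8.8], [0, 0, -20, 0, 8.8], [0, 0, -22, 0, 8.8], [0, 0, -22, 0, 8.8]],
])

```text
t: 41.25
eef_pos: [0.4451, 0.2179, 0.23]
tool_rot: [3.136, -0.003, 1.824]
wrist_force: [0.4, -0.5, -0.4]
finger_gap: 0.0877
```

```bash
python3 mv.py 0.25 0.55 0.24 104.5; python3 look.py wrist w18
```

```text
t 41.25 at [0.4451 0.2179 0.23  ] yaw 104.5 gap 0.0877 F [ 0.4 -0.5 -0.4] tilt [ 1.7965e+02 -1.5000e-01]
-> shift cm [ 37.04 -10.54  -0.97] spin 0.0 dist mm 385
```

View pics/w18.png

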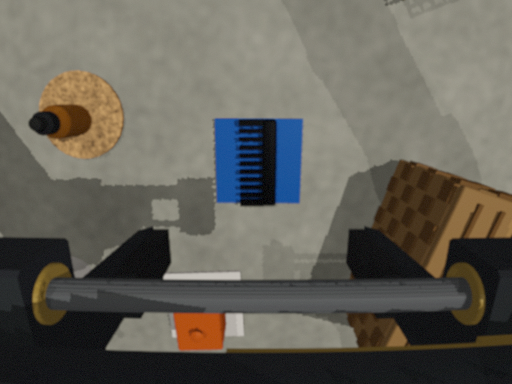

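>>> arm_command([
  [[3, -0.9, -1, 0, 8.8], [7.5, -2.1, -1, 0, 8.8], [12, -3.4, -1, 0, 8.8], [16.5, -4.7, -1, 0, 8.8], [21, -6, -1, 0, 8.8], [25.5, -7.3, -1, 0, 8.8], [30, -8.5, -1, 0, 8.8], [34, -9.7, -1, 0, 8.8]],
])

```text
t: 42.1
eef_pos: [0.2619, 0.5226, 0.2344]
tool_rot: [-3.139, 0.002, 1.826]
wrist_force: [2.0, 0.8, -0.5]
finger_gap: 0.0879
```

>>> arm_command([
  [[1, 0, 0, 0, 8.8], [1, 0, 0, 0, 8.8], [1, 0, 0, 0, 8.8], [1, 0, 0, 0, 8.8]],
])

```text
t: 42.5
eef_pos: [0.2631, 0.5294, 0.2362]
tool_rot: [-3.141, 0.002, 1.822]
wrist_force: [0.8, 0.5, -0.1]
finger_gap: 0.0881
```

```bash
python3 look.py top t20 190 85 390 225 4; python3 look.py side s20 200 120 440 280 3; python3 -c "
from rig import bot;s=bot.observe();print(s['t'],s['eef_pos'],s['joint_vel'].round(3))"
```

```text
42.6 [0.26277754 0.53000741 0.23672448] [-0.002 -0.002 -0.005 -0.006 -0.002  0.    -0.002]
```

View pics/t20.png

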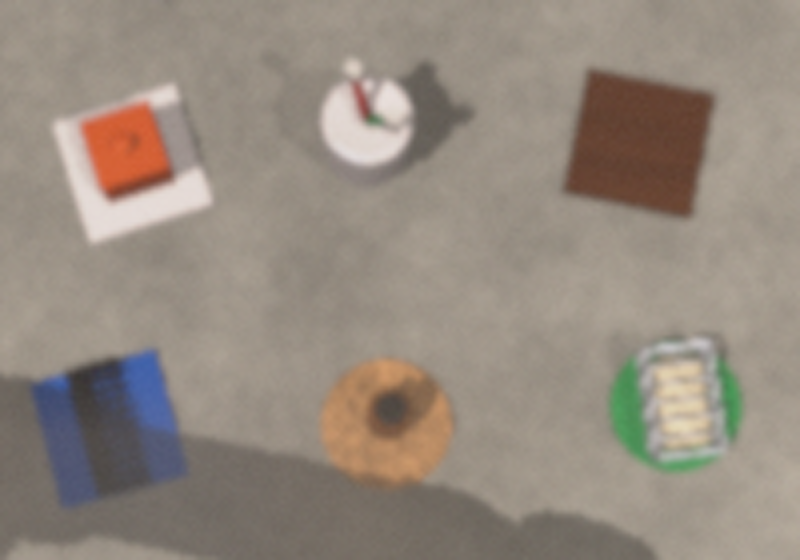

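View pics/s20.png

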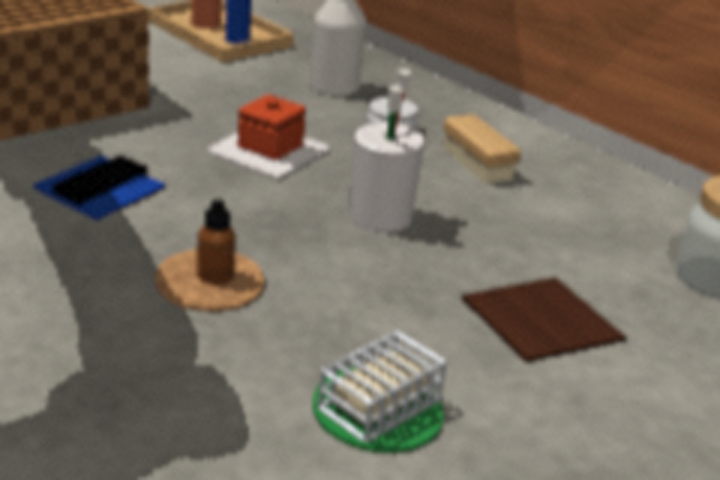

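```bash
python3 - <<'E'
import numpy as np
from h import *
t=dict(np.load('t20.npz'));g=lambda L:(np.array(L,float)+.5)/4-.5+[190,85]
def sq(n,L,z,m):
    P=at_z(t,g(L),z)[:,:2];e=np.roll(P,-1,0)-P
    print(n,P.mean(0).round(4),'off mat mm',((P.mean(0)-m)*1000).round(1),np.linalg.norm(e,axis=1).round(3))
sq('box',[(82,123),(151,102),(172,176),(105,192)],.055,[.6513,.1961])
sq('comb',[(66,372),(124,357),(149,483),(95,496)],.017,[.4453,.2175])
sq('cage',[(637,347),(714,337),(726,453),(648,460)],.043,[.4507,-.2147])
sq('bulb',[(391,408)],.083,[.4434,.0048])
sq('cup',[(366,120)],.092,[.6566,.0164])
E
```

```text
box [0.6506 0.1946] off mat mm [-0.7 -1.5] [0.054 0.059 0.051 0.056]
comb [0.4452 0.2167] off mat mm [-0.1 -0.8] [0.046 0.098 0.042 0.097]
cage [ 0.4523 -0.2117] off mat mm [1.6 3. ] [0.058 0.087 0.058 0.084]
bulb [0.4472 0.0041] off mat mm [ 3.8 -0.7] [0.]
cup [0.6566 0.0164] off mat mm [-0. -0.] [0.]
```

```bash
python3 -c "
from rig import bot;print(bot.job_done())"
```

```text
the job is handed in; nothing more can be done
None
```

All four things are on their home mats, and I handed the job in at about 42.6 s of the 144 s allowed. I parked the comb on the wood mat first. Then I moved the bottle to cork, the box to white, the cage to green and the comb to blue. Each one was lowered to its mat before the fingers opened.

The last top-camera measurement gave these distances from each mat centre:

| Thing | Mat | Off centre |
|---|---|---|
| Terracotta box | square white | about 2 mm |
| Black comb | square blue | about 1 mm |
| Soap cage | round green | about 3 mm |
| Dropper bottle | round cork | about 4 mm |

- **Side view:** everything stands or lies flat, and the wood mat is empty.
- **Cup:** it measures the same as at the start.
- **Forces:** the largest wrist-force component in any reading was about 6 N. The arm ended clear of everything.
- **Check that disagreed slightly:** the bottle's 4 mm came from its bulb in the top view. The arm's own position when it set the bottle down put it within about 1 mm. The calibration is only good to about 2 mm, and both figures are well inside a centimetre.

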